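# Ease off the bonding press with the reversible ratchet

### The job

The glue under the heat sink has cured: take the load off the bonding press with the ratchet that was left on its spindle set to tighten. Flip the direction lever on its head over to loosen, then swing the handle anticlockwise (seen from above), in as many strokes as it takes, until the spindle comes up against its stop, easing off as soon as you feel it so that it is not wrung hard. Leave the ratchet there set to loosen, and the other things on the bench where they are.

Things in the scene. Friction and masses are not known exactly. Their poses are not given: they have to be found in the camera images.
- press: The bonding press, fixed: grey base plate 150 x 190 x 16 mm, two 20 mm columns 68 mm either side of the middle (own y), crossbar 40 x 176 mm, its top 118 mm above the bench (column nuts to 133 mm). An upright right-hand spindle turns in the crossbar, in place; each radian anticlockwise raises the foot 1.27 mm. Origin: centre of the base's underside, on the spindle's axis; z up.
- foot_mark (a point): Centre of the foot, the 38 mm disc that bears on the heat sink; it moves up and down with the spindle and starts 1.0 to 2.5 mm below where the stop will hold it: too little to read off well. Turning the spindle takes about 0.6 N m all the way; at the stop the load at the handle climbs by about 1 N m for each further 0.1 rad, which is felt there.
- ratchet_head (a point): Centre of the flat top of the ratchet's round steel head (52 mm across, 20 mm thick), 165 mm above the bench, on the spindle's axis, over a 27 mm socket. The ratchet cannot come off the spindle: it only turns about this upright axis. Own x points along the handle, z up. Its neck, from 26 to 72 mm from the axis, narrows from 32 to 16 mm wide.
- handle_grip (a point): Middle of the straight, level black handle, 135 mm from the spindle's axis, 155 mm above the bench. It is 23 to 27 mm wide, 22 mm deep (top 166 mm up), and runs from 72 to 180 mm from the axis. Own x points outward, z up. It can be pushed from the side or straddled from above. Against the set direction it clicks back at 0.3 N m or less; 20 teeth, so up to 0.4 rad is lost before it takes hold.
- lever_tab (a point): Centre of the direction lever's upright thumb tab on the head: dark block 9 mm across its swing, 12 mm long, its top 13 mm above the head's top; its flat arm stands 4 mm above it. It turns on a pin 33 mm from the spindle's axis towards the handle, 30 mm from the pin, so it swings 14 mm to either side of the handle's line: +y of ratchet_head = tighten, -y = loosen. Spring: about 2.5 N at the tab.
- lever (a joint): Angle of the direction lever: 0 = fully over to tighten (+y side of the handle's line), 1.0 rad = fully over to loosen (-y side). The over-centre spring holds it on either side and snaps it over past the middle (0.5). It dips by about 0.3 as the ratchet clicks.
- fan: Bystander: white 80 mm fan, 25 mm high, lying flat. Origin: centre of its underside.
- glue: Bystander: small amber bottle, 32 mm across, 72 mm high, behind the press. Origin: centre of its underside.
- sink: Bystander: spare finned heat sink 60 x 70 x 28 mm beside the press. Origin: centre of its underside.
- spool: Bystander: spool 54 mm across, 35 mm high, standing on its flange. Origin: centre of its underside.
- driver: Bystander: black screwdriver 200 mm long lying on the bench. Origin: on the bench under its middle.
- meter: Bystander: black hand meter 150 x 75 x 34 mm lying on its back. Origin: centre of its underside.
- crossbar (a joint): Twist of the crossbar on its columns (rad): 0 unloaded, growing anticlockwise by 0.025 for each N m put on the spindle; it springs back.

How it is judged:
On the way, in this order (a step that is already met when the one before it is completed fails the run):
1. the direction lever is over on the loosen side while the foot is still pressed down (value of joint lever above 0.65 rad and z of foot_mark in the frame of press below 0.0573 m), for 0.2 s.
2. the spindle is backed off up against its stop (z of foot_mark in the frame of press above 0.05785 m), for 0.2 s.
At the end, for the whole second after the job is handed in: The foot is within 0.15 mm of the height where the spindle's stop holds it, the direction lever is on the loosen side (above 0.65 rad), and the ratchet is at rest and let go (z of foot_mark in the frame of press above 0.05785 m and value of joint lever above 0.65 rad and linear speed of ratchet below 0.02 m/s); the robot touches nothing.
It fails at once if the spindle is wrung hard: the crossbar is twisted by more than 0.055 rad (2.2 N m on the spindle, 16 N at the middle of the handle) (value of joint crossbar above 0.055 rad or value of joint crossbar below -0.055 rad).
It fails at once if one of the other things on the bench is moved by more than 2 cm (distance of any of fan, glue, sink, spool, driver, meter from where it was at the start of the episode above 0.02 m).
It also fails if it takes over 67 s, if anything falls off the work surface, if the arm or the gripper's body presses on something with over 40 N, if the wrist force passes 120 N, or if a joint passes its speed limit or range.

### The arm

A 7-joint arm with a two-finger parallel gripper is mounted at the origin on the work surface. World frame = base frame: x ahead of the robot, y to its left, z up, the work surface at z = 0. Lengths are in m, angles in rad, forces in N, time in s.
With the tool pointing down it reaches from about 0.425 to 0.875 m from the base axis. Payload 4.7 kg.
Tool frame: the origin (TCP) lies midway between the tips of the shut fingers; the grasp point (between the pads) lies 19 mm behind it; z points along the fingers, y is the direction in which the jaws open and shut (so a half turn about z gives the same grasp; the last joint's range is limited). The gripper opens to 87 mm and grips with 3 to 60 N. Pads are 19 mm wide; open, the fingers measure 117 mm over their backs; the gripper's body (75 mm by 190 mm) begins 51 mm behind the grasp point.
Start: joints at [1.288, 0.321, -0.07, 1.45, 0.023, 1.371, -0.057], TCP at [0.19, -0.622, 0.223] pointing down, gripper open.
Joint ranges: [-2.86, 2.86], [-0.3, 2.09], [-1.38, 1.24], [0.06, 2.45], [-1.56, 4.7], [0.09, 2.05], [-2.69, 2.69]. Speed limits (rad/s): [2.57, 2.57, 3.14, 3.14, 3.14, 3.14, 3.14].

### API

Orientations are given as a rotation vector (axis times angle).
In Python, from bench import get_state, eyes, job gives the robot as it stands. The module is installed in compiled form; this text tells all that it offers.
- The arm moves only by the shell command python3 -m jog 'ROWS' [FORCE]. ROWS is JSON, a list that holds one entry, the list of rows, each a list of 5 numbers: the opening, from 0 (shut) to 1 (fully open), then the shift along the tool's x, y, z in units of 40 mm (1.0 is 40 mm), then the turn about the tool's z in units of 5 degrees (1.0 is 5 degrees). In form: [[[jaw, dx, dy, dz, turn], ...]]. A call has 1 to 10 rows; each row shifts and turns the commanded pose from where the row before left it, along the tool's axes as they then stand; what a row does not reach is not made up. A row lasts 1/8 s, in which the tool goes at most 62.5 mm and 10.7 degrees, less where a joint would pass 70% of its speed; a pose out of reach is approached as far as the arm can. A call is refused whole if a number of a shift passes 1 or a number of a turn 1, either way. A call with a gripper value outside its range is refused whole. The fingers move at their own pace and stop on an object; FORCE is the grip in N (left out, the last holds). Time passes only in rows, so rows that do not move let the fingers close. It gives the time, the measured TCP pose, the force and the opening at its end, in the units of the state.
- get_state(): the state, without advancing time (a new reading comes with each control period).
- eyes.get_image(name): name is "scene" or "top"; returns (picture, depth): 384x512x3 uint8, red, green, blue; 384x512 float32, m along the optical axis (not along the pixel's ray), 0 where there is no reading.
- eyes.camera_params(name): a dict with "camera_matrix" (3x3 intrinsics, pixels), "k1" (the pictures are not rectified: a ray, as slopes to the right and down, at radius r is drawn at 1 + k1 r^2 times it, then the intrinsics apply), "pose" (4x4, takes a point from camera to world coordinates). Camera axes: x right, y down, z forward; pixel columns grow to the right and rows downward; lengths in m; the calibration is good to about 2 mm. A picture is of the moment at which its call begins. camera_params takes no time and is no camera call.
- job.close_job(): hands the job in, once; it reports no verdict.
The state is a dict: "time": time; "joint_positions": joint angles; "qd": joint speeds; "joint_torque": joint torques, N m; "position": TCP position; "tool_rot": TCP orientation; "ft_force": force on the tool from outside, world axes, zero at the start; "torque": the same for the moment, N m; "grip_width": opening from 0.0 (shut) to 1.0 (fully open).
Only numpy, scipy, OpenCV 4.12 (cv2) and the standard library are available. Lean on these libraries where they do the work, as an engineer would, in place of code of your own. Each camera call takes 0.05 s, during which the arm holds its last target. There are 200 camera calls.

## Working session

There is one attempt and no reset: what is moved stays moved. The work goes in short steps, Python scripts to look and compute and a shell command to move; the robot and the scene stay as the last step left them, time stands still between calls to the robot, and variables do not carry over. Pictures are saved under pics/ and viewed, about 8 in all and at most 12, crops included, and the job is handed in when it is done.

```bash
mkdir -p pics; python3 - <<'E'
from bench import get_state, eyes
import cv2,numpy as np
s=get_state(); print(s)
for n in("scene","top"):
    im,d=eyes.get_image(n); cv2.imwrite(f"pics/{n}0.png",im[:,:,::-1]); np.savez(f"{n}0.npz",im=im,d=d)
    p=eyes.camera_params(n); print(n,p)
E
```

```text
{'time': 0.0, 'joint_positions': array([ 1.28808553,  0.32181062, -0.07009121,  1.45168672,  0.02262872,
        1.37079546, -0.05689118]), 'qd': array([-1.21082413e-04,  1.42135678e-03, -4.14912393e-05, -1.46812383e-03,
       -6.16750168e-05,  1.46138886e-04, -1.04431777e-04]), 'joint_torque': array([-4.22207868e-04, -4.91284204e+01, -4.04277295e-01, -3.12526238e+01,
       -6.41124928e-02,  4.37833916e-02,  1.97041340e-04]), 'position': array([ 0.18988917, -0.62106019,  0.22146373]), 'tool_rot': array([-3.10519970e+00, -4.64323393e-01,  6.37625634e-04]), 'ft_force': array([0.19868483, 0.0377595 , 0.40047726]), 'torque': array([ 0.01510116, -0.05168566,  0.00828225]), 'grip_width': 0.9993092050650074}
scene {'camera_matrix': array([[378.47619047,   0.        , 253.14777708],
       [  0.        , 378.47619047, 187.49233261],
       [  0.        ,   0.        ,   1.        ]]), 'k1': 0.03463711694945891, 'pose': array([[-0.37823441,  0.56846844, -0.73060411,  1.33695251],
       [ 0.92567045,  0.23954172, -0.29283781,  0.2889129 ],
       [ 0.00854112, -0.78705997, -0.61681735,  0.76546287],
       [ 0.        ,  0.        ,  0.        ,  1.        ]])}
top {'camera_matrix': array([[426.56062136,   0.        , 257.00307122],
       [  0.        , 426.56062136, 191.40003537],
       [  0.        ,   0.        ,   1.        ]]), 'k1': -0.002211550926683882, 'pose': array([[ 0.01156472, -0.99685453,  0.07840468,  0.4485305 ],
       [-0.99988724, -0.01227972, -0.00864343, -0.02182135],
       [ 0.00957904, -0.07829588, -0.99688414,  1.56828459],
       [ 0.        ,  0.        ,  0.        ,  1.        ]])}
```

View pics/top0.png

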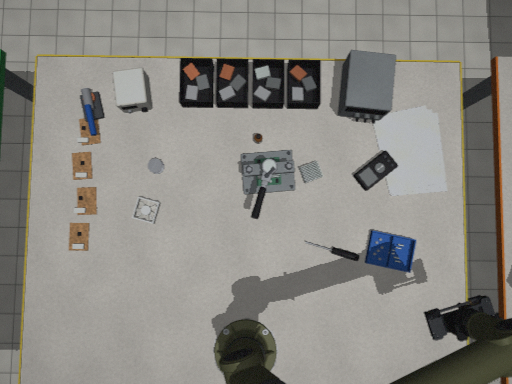

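View pics/scene0.png

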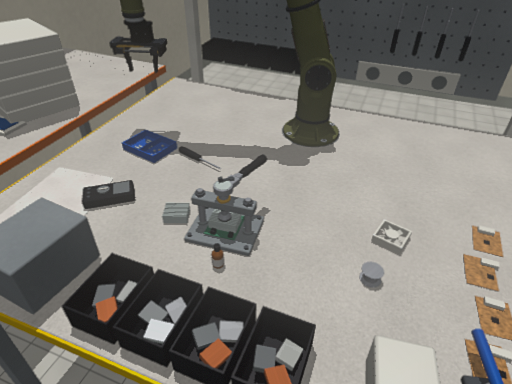

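The top view shows the ratchet head near (268,167), with the black handle running to (257,216), towards the robot. Next I'll measure it and zoom in.

```bash
cat > h.py <<'E'
import numpy as np,cv2
from bench import eyes,get_state
def ray(n,u,v,z):
    p=eyes.camera_params(n);K=p["camera_matrix"];T=p["pose"];k=p["k1"]
    a=np.array([(u-K[0,2])/K[0,0],(v-K[1,2])/K[1,1]]);b=a.copy()
    for _ in range(20): b=a/(1+k*(b@b))
    d=T[:3,:3]@np.r_[b,1];o=T[:3,3];return o+d*(z-o[2])/d[2]
def proj(n,P):
    p=eyes.camera_params(n);K=p["camera_matrix"];T=p["pose"]
    c=T[:3,:3].T@(np.asarray(P)-T[:3,3]);b=c[:2]/c[2];b=b*(1+p["k1"]*b@b)
    return K[:2,:2]@b+K[:2,2]
def handle(im):
    m=((im.max(2)<60)).astype(np.uint8);m[:165]=0;m[235:]=0;m[:,:200]=0;m[:,330:]=0
    n,l,st,c=cv2.connectedComponentsWithStats(m)
    i=1+np.argmax(st[1:,4]);ys,xs=np.where(l==i)
    P=np.array([ray("top",x,y,.166)[:2] for x,y in zip(xs,ys)])
    mu=P.mean(0);w,V=np.linalg.eigh(np.cov((P-mu).T));d=V[:,1];d=d*np.sign(-d[0])
    t=(P-mu)@d;return mu,d,t.min(),t.max(),len(P),np.arctan2(d[1],d[0])
E
python3 - <<'E'
from h import *
im=np.load("top0.npz")["im"];s=np.load("scene0.npz")["im"]
print(handle(im))
for q in [(268,167)]: print(ray("top",*q,.165))
a=cv2.resize(im[140:225,225:335,::-1],None,fx=7,fy=7,interpolation=cv2.INTER_CUBIC)[:595]
cv2.imwrite("pics/a.png",a)
b=cv2.resize(s[145:255,180:280,::-1],None,fx=5.4,fy=5.4,interpolation=cv2.INTER_CUBIC)
cv2.imwrite("pics/b.png",b)
E
```

```text
(array([ 0.52225911, -0.03893814]), array([-0.96503707,  0.26211342]), np.float64(-0.05342041763326364), np.float64(0.051145397406263074), 199, np.float64(2.8763811076212304))
[ 0.64049689 -0.06951237  0.165     ]
```

View pics/a.png

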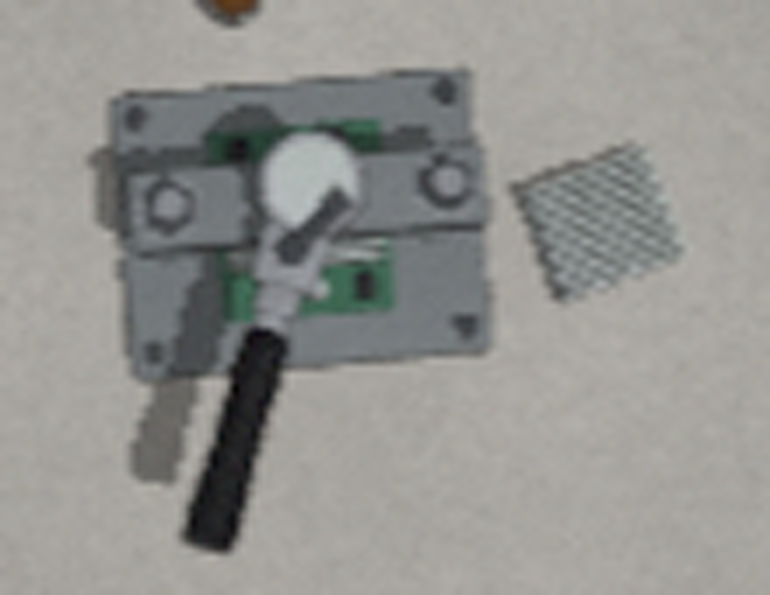

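View pics/b.png

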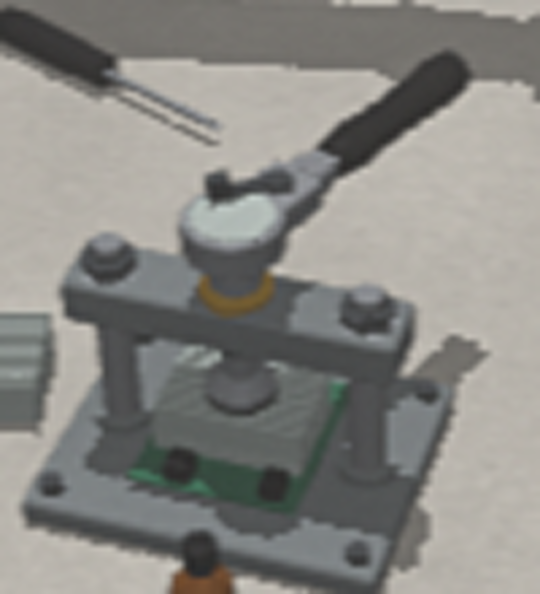

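The tab is on the right, which is the ratchet's +y side, so the lever is set to tighten. The head is at about (0.643, -0.072) and the handle's bearing is 2.876 rad. I'll travel over with the jaws shut.

```bash
R='x'; python3 -m jog '[[[0,0.7,-0.44,0,0],[0,0.7,-0.44,0,0],[0,0.7,-0.44,0,0],[0,0.7,-0.44,0,0],[0,0.7,-0.44,0,0],[0,0.7,-0.44,0,0],[0,0.7,-0.44,0,0],[0,0.7,-0.44,0,0],[0,0.7,-0.44,0,0],[0,0.7,-0.44,0,0]]]' 10
python3 -m jog '[[[0,0.7,-0.44,0,0],[0,0.7,-0.44,0,0],[0,0.7,-0.44,0,0],[0,0.7,-0.44,0,0],[0,0.7,-0.44,0,0],[0,0.7,-0.44,0,0],[0,0.7,-0.44,0,0],[0,0.7,-0.44,0,0]]]'
python3 -m jog '[[[0,0,0,0,1],[0,0,0,0,1],[0,0,0,0,1],[0,0,0,0,1],[0,0,0,0,1],[0,0,0,0,1],[0,0,0,0,0.4],[0,0,0,0,0]]]'
cat >> h.py <<'E'
HEAD=np.array([.6435,-.0725])
def own(phi=2.876):
    from scipy.spatial.transform import Rotation as R
    s=get_state();M=R.from_rotvec(s["tool_rot"]).as_matrix();d=np.array([np.cos(phi),np.sin(phi)])
    r=s["position"][:2]-HEAD
    print("t",round(s["time"],2),"pos",s["position"].round(4),"own xy mm",(1e3*np.array([r@d,r@[-d[1],d[0]]])).round(1),"tool x ang",round(np.arctan2(M[1,0],M[0,0]),3),"tilt",M[:,2].round(3),"q",s["joint_positions"].round(2),"f",s["ft_force"].round(2),"m",s["torque"].round(2),"g",round(s["grip_width"],3))
E
python3 -c "
from h import *
own()"
```

```text
time: 1.35
position: [0.4067, -0.3703, 0.2221]
tool_rot: [-3.107, -0.464, 0.001]
ft_force: [-0.5, -0.5, 0.4]
grip_width: 0.02
time: 2.35
position: [0.5797, -0.1705, 0.222]
tool_rot: [-3.107, -0.464, 0.001]
ft_force: [-0.0, -0.3, -0.4]
grip_width: 0.01
time: 3.35
position: [0.5792, -0.1712, 0.2222]
tool_rot: [3.115, -0.409, -0.001]
ft_force: [-0.0, -0.4, 0.4]
grip_width: 0.005
t 3.35 pos [ 0.5792 -0.1712  0.2222] own xy mm [ 36.1 112.1] tool x ang -0.261 tilt [-0.001  0.    -1.   ] q [ 0.58  0.25 -0.4   1.56  0.1   1.35 -1.66] f [-0.02 -0.37  0.43] m [ 0.05 -0.01  0.06] g 0.005
```

```bash
python3 -m jog '[[[0,0.26,-0.5,0,0],[0,0.26,-0.5,0,0],[0,0.26,-0.55,0,0],[0,0,0,0.5,0],[0,0,0,0.5,0],[0,0,0,0.25,0],[0,0,0,0,0],[0,0,0,0,0]]]'
python3 - <<'E'
from h import *
own()
a,_=eyes.get_image("top");b,_=eyes.get_image("scene")
a=cv2.resize(a[130:215,225:300,::-1],None,fx=5.2,fy=5.2,interpolation=3);b=cv2.resize(b[125:210,190:265,::-1],None,fx=5.2,fy=5.2,interpolation=3)
cv2.imwrite("pics/c.png",np.hstack([a,b]))
E
```

```text
time: 4.35
position: [0.6258, -0.12, 0.1731]
tool_rot: [3.114, -0.411, 0.001]
ft_force: [-0.5, -0.0, 0.2]
grip_width: 0.007
t 4.35 pos [ 0.6258 -0.12    0.1731] own xy mm [ 4.7 50.5] tool x ang -0.262 tilt [ 0.001 -0.    -1.   ] q [ 0.49  0.35 -0.43  1.54  0.15  1.28 -1.79] f [-0.47 -0.02  0.17] m [ 0.06  0.07 -0.01] g 0.007
```

View pics/c.png

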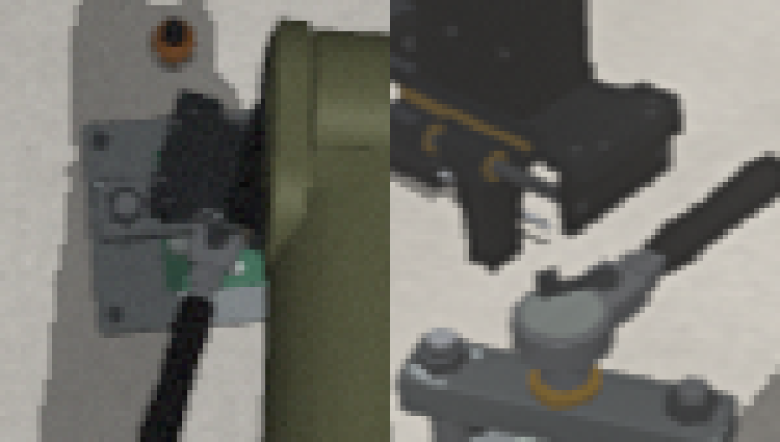

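The shut fingers stand just beside the tab at about (545,280) in the right half, slightly below its top. Pushing now.

```bash
python3 -m jog '[[[0,0,-0.12,0.03,0],[0,0,-0.12,0,0],[0,0,-0.12,0,0],[0,0,-0.12,0,0],[0,0,-0.12,0,0]]]'
python3 -c "
from h import *
own()"
python3 -m jog '[[[0,0,-0.1,0,0],[0,0,-0.1,0,0]]]'
python3 -c "
from h import *
own()"
```

```text
time: 5.08
position: [0.6318, -0.0987, 0.1715]
tool_rot: [3.111, -0.412, 0.001]
ft_force: [0.6, -7.1, 0.2]
grip_width: 0.007
t 5.08 pos [ 0.6318 -0.0987  0.1715] own xy mm [ 4.4 28.3] tool x ang -0.263 tilt [ 0.    -0.004 -1.   ] q [ 0.45  0.36 -0.43  1.54  0.16  1.28 -1.83] f [ 0.63 -7.08  0.2 ] m [-1.58 -0.05 -0.03] g 0.007
time: 5.32
position: [0.6347, -0.0923, 0.1717]
tool_rot: [3.11, -0.415, 0.004]
ft_force: [1.3, -2.9, -0.4]
grip_width: 0.003
t 5.33 pos [ 0.6347 -0.0923  0.1717] own xy mm [ 3.3 21.4] tool x ang -0.265 tilt [ 0.002 -0.004 -1.   ] q [ 0.45  0.36 -0.44  1.53  0.16  1.28 -1.85] f [ 1.33 -2.88 -0.35] m [-0.49 -0.22 -0.05] g 0.003
```

```bash
python3 -m jog '[[[0,0,-0.1,0,0],[0,0,-0.1,0,0],[0,0,0,0,0]]]'
python3 -c "
from h import *
own()"
python3 -m jog '[[[0,0,-0.1,0,0],[0,0,-0.05,0,0],[0,0,0,0,0]]]'
python3 - <<'E'
from h import *
own()
b,_=eyes.get_image("scene")
cv2.imwrite("pics/d.png",cv2.resize(b[125:210,190:265,::-1],None,fx=5.2,fy=5.2,interpolation=3))
E
```

```text
time: 5.7
position: [0.6358, -0.0795, 0.1712]
tool_rot: [-3.114, 0.407, 0.001]
ft_force: [-0.3, 0.2, 0.1]
grip_width: 0.005
t 5.7 pos [ 0.6358 -0.0795  0.1712] own xy mm [5.6 8.8] tool x ang -0.26 tilt [-0.001  0.001 -1.   ] q [ 0.43  0.36 -0.44  1.53  0.16  1.28 -1.86] f [-0.27  0.19  0.06] m [ 0.04 -0.03  0.  ] g 0.005
time: 6.08
position: [0.6371, -0.0761, 0.1712]
tool_rot: [3.113, -0.412, -0.001]
ft_force: [0.4, -0.4, -0.7]
grip_width: 0.006
t 6.08 pos [ 0.6371 -0.0761  0.1712] own xy mm [5.2 5.1] tool x ang -0.263 tilt [-0.001 -0.001 -1.   ] q [ 0.43  0.37 -0.44  1.53  0.16  1.29 -1.87] f [ 0.37 -0.41 -0.69] m [0.05 0.   0.01] g 0.006
```

View pics/d.png

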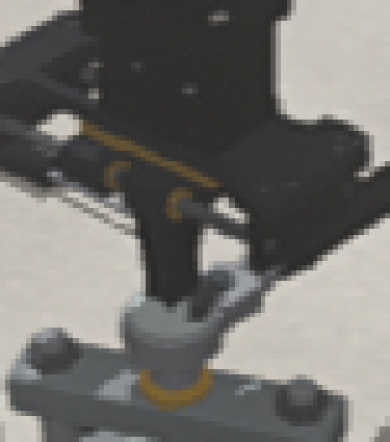

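The force fell to zero mid-push and the lever arm now lies on the far (-y) side, at about (205,300), so it snapped over. Next I'll rise, move out along the handle, straddle it and confirm from above.

```bash
python3 -m jog '[[[0,0,0.1,-0.5,0],[0,0,0,-0.5,0],[0.8,0,0,-0.5,0],[0.8,-0.65,-0.03,0,0],[0.8,-0.65,-0.1,0,0],[0.8,-0.65,-0.1,0,0],[0.8,-0.65,0,0,0],[0.8,-0.65,0,0,0],[0.8,0,0,0,0],[0.8,0,0,0,0]]]'
python3 - <<'E'
from h import *
own()
a,_=eyes.get_image("top")
b,_=eyes.get_image("scene")
a=cv2.resize(a[140:225,225:300,::-1],None,fx=5.2,fy=5.2,interpolation=3);b=cv2.resize(b[125:210,200:275,::-1],None,fx=5.2,fy=5.2,interpolation=3)
cv2.imwrite("pics/e.png",np.hstack([a,b]))
E
```

```text
time: 7.38
position: [0.5143, -0.0365, 0.2324]
tool_rot: [3.114, -0.41, 0.003]
ft_force: [-0.3, -0.2, 0.0]
grip_width: 0.775
t 7.38 pos [ 0.5143 -0.0365  0.2324] own xy mm [134.1  -0.8] tool x ang -0.262 tilt [ 0.002 -0.001 -1.   ] q [ 0.48  0.05 -0.48  1.75  0.02  1.34 -1.83] f [-0.26 -0.22  0.01] m [0.07 0.03 0.01] g 0.775
```

View pics/e.png

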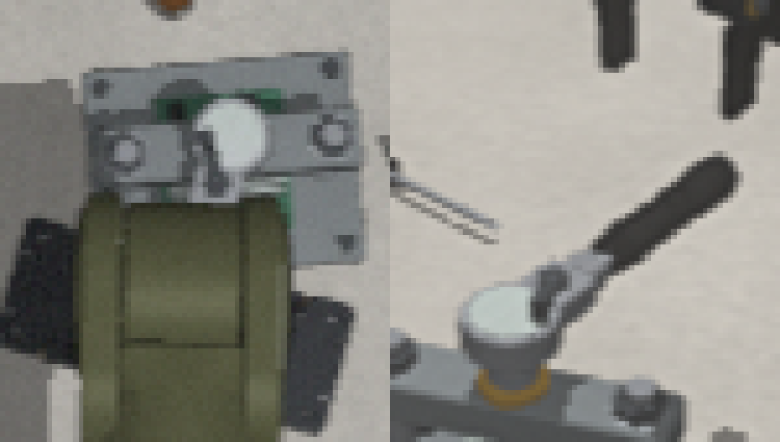

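In the top view the lever now lies on the left (-y) side at (205,150), so it is set to loosen. I'll descend over the handle.

```bash
python3 -m jog '[[[0.8,0,0,0.5,0],[0.8,0,0,0.5,0],[0.8,0,0,0.5,0],[0.8,0,0,0.4,0],[0.8,0,0,0.2,0],[0.45,0,0,0,0],[0.45,0,0,0,0],[0.45,0,0,0,0],[0.45,0,0,0,0]]]' 5
python3 -c "
from h import *
own()"
python3 -m jog '[[[0.45,0.01,0.29,0,-1],[0.45,0.01,0.29,0,-1],[0.45,0.01,0.29,0,-1],[0.45,0.01,0.29,0,-1]]]'
python3 -c "
from h import *
own(); own(2.876+.349)"
```

```text
time: 8.6
position: [0.5135, -0.0364, 0.1478]
tool_rot: [3.115, -0.41, 0.001]
ft_force: [0.4, 0.5, 0.6]
grip_width: 0.475
t 8.6 pos [ 0.5135 -0.0364  0.1478] own xy mm [134.9  -0.7] tool x ang -0.262 tilt [ 0.001 -0.    -1.   ] q [ 0.47  0.11 -0.48  1.87  0.06  1.18 -1.86] f [0.36 0.46 0.63] m [ 0.04  0.01 -0.02] g 0.475
time: 9.1
position: [0.5086, -0.0803, 0.1473]
tool_rot: [-3.136, -0.144, 0.001]
ft_force: [-0.5, 3.8, -0.6]
grip_width: 0.45
t 9.1 pos [ 0.5086 -0.0803  0.1473] own xy mm [128.1  43. ] tool x ang 0.092 tilt [-0.001  0.003 -1.   ] q [ 0.55  0.11 -0.47  1.87  0.05  1.18 -1.42] f [-0.53  3.79 -0.56] m [ 0.93  0.11 -0.04] g 0.45
t 9.1 pos [ 0.5086 -0.0803  0.1473] own xy mm [135.1  -3.4] tool x ang 0.092 tilt [-0.001  0.003 -1.   ] q [ 0.55  0.11 -0.47  1.87  0.05  1.18 -1.42] f [-0.53  3.79 -0.56] m [ 0.93  0.11 -0.04] g 0.45
```

The handle has taken hold at about 0.5 N m. The stop can't come before 0.79 rad of spindle travel, so one more plain batch is safe. After that I'll go in small steps, each gated on the felt torque.

```bash
cat > chk.py <<'E'
import sys
from h import *
from scipy.spatial.transform import Rotation as R
s=get_state();M=R.from_rotvec(s["tool_rot"]).as_matrix()
y=M[:,1];r=s["position"][:2]-HEAD
T=-(r[0]*s["ft_force"][1]-r[1]*s["ft_force"][0])
print("t %.2f handle %.3f tool %.3f r %.1f T %.2f Ft %.1f Fr %.1f q7 %.2f"%(s["time"],np.arctan2(r[1],r[0])%(2*np.pi),(np.arctan2(M[1,0],M[0,0])+np.pi),1e3*np.hypot(*r),T,-s["ft_force"]@y,s["ft_force"]@M[:,0],s["joint_positions"][6]))
sys.exit(T>float(sys.argv[1]))
E
python3 -m jog '[[[0.45,0.01,0.29,0,-1],[0.45,0.01,0.29,0,-1],[0.45,0.01,0.29,0,-1]]]' >/dev/null; python3 chk.py 1
c="python3 chk.py 0.95"
python3 -m jog '[[[0.45,0.01,0.15,0,-0.5]]]'>/dev/null; $c && python3 -m jog '[[[0.45,0.01,0.15,0,-0.5]]]'>/dev/null && $c && python3 -m jog '[[[0.45,0.01,0.15,0,-0.5]]]' >/dev/null&& $c && python3 -m jog '[[[0.45,0.01,0.15,0,-0.5]]]' >/dev/null&& $c && python3 -m jog '[[[0.45,0.01,0.15,0,-0.5]]]' >/dev/null&& $c && python3 -m jog '[[[0.45,0.01,0.15,0,-0.5]]]' >/dev/null&& $c
```

```text
t 9.47 handle 3.457 tool 3.495 r 135.3 T 0.61 Ft 4.6 Fr -1.1 q7 -1.10
t 9.60 handle 3.505 tool 3.536 r 135.5 T 0.59 Ft 4.5 Fr -2.9 q7 -1.05False
False
```

```bash
sed -i 's/sys.exit(T>float(sys.argv\[1\]))/sys.exit(int(T>float(sys.argv[1])))/' chk.py
c="python3 chk.py 0.95"
python3 -m jog '[[[0.45,0.01,0.15,0,-0.5]]]'>/dev/null; $c && python3 -m jog '[[[0.45,0.01,0.15,0,-0.5]]]'>/dev/null && $c && python3 -m jog '[[[0.45,0.01,0.15,0,-0.5]]]' >/dev/null&& $c && python3 -m jog '[[[0.45,0.01,0.15,0,-0.5]]]' >/dev/null&& $c && python3 -m jog '[[[0.45,0.01,0.15,0,-0.5]]]' >/dev/null&& $c && python3 -m jog '[[[0.45,0.01,0.15,0,-0.5]]]' >/dev/null&& $c && python3 -m jog '[[[0.45,0.01,0.15,0,-0.5]]]' >/dev/null&& $c && python3 -m jog '[[[0.45,0.01,0.15,0,-0.5]]]' >/dev/null&& $c && python3 -m jog '[[[0.45,0.01,0.15,0,-0.5]]]' >/dev/null&& $c && python3 -m jog '[[[0.45,0.01,0.15,0,-0.5]]]' >/dev/null&& $c
```

```text
t 9.72 handle 3.546 tool 3.580 r 135.2 T 0.56 Ft 4.3 Fr -3.1 q7 -1.00
t 9.85 handle 3.591 tool 3.624 r 134.9 T 0.55 Ft 4.2 Fr -2.8 q7 -0.95
t 9.97 handle 3.636 tool 3.667 r 134.6 T 0.60 Ft 4.6 Fr -3.1 q7 -0.91
t 10.10 handle 3.681 tool 3.711 r 134.3 T 0.59 Ft 4.5 Fr -2.6 q7 -0.86
t 10.22 handle 3.726 tool 3.754 r 134.0 T 0.62 Ft 4.7 Fr -3.5 q7 -0.81
t 10.35 handle 3.771 tool 3.798 r 133.8 T 0.65 Ft 5.0 Fr -3.0 q7 -0.76
t 10.47 handle 3.817 tool 3.841 r 133.5 T 0.60 Ft 4.6 Fr -3.0 q7 -0.72
t 10.60 handle 3.862 tool 3.885 r 133.2 T 0.60 Ft 4.6 Fr -3.2 q7 -0.67
t 10.72 handle 3.908 tool 3.929 r 133.0 T 0.77 Ft 5.9 Fr -3.3 q7 -0.63
t 10.85 handle 3.954 tool 3.972 r 132.8 T 0.67 Ft 5.1 Fr -3.2 q7 -0.58
```

```bash

c="python3 chk.py 0.95"
python3 -m jog '[[[0.45,0,0.15,0,-0.5]]]'>/dev/null; $c && python3 -m jog '[[[0.45,0,0.15,0,-0.5]]]'>/dev/null && $c && python3 -m jog '[[[0.45,0,0.15,0,-0.5]]]' >/dev/null&& $c && python3 -m jog '[[[0.45,0,0.15,0,-0.5]]]' >/dev/null&& $c && python3 -m jog '[[[0.45,0,0.15,0,-0.5]]]' >/dev/null&& $c && python3 -m jog '[[[0.45,0,0.15,0,-0.5]]]' >/dev/null&& $c && python3 -m jog '[[[0.45,0,0.15,0,-0.5]]]' >/dev/null&& $c && python3 -m jog '[[[0.45,0,0.15,0,-0.5]]]' >/dev/null&& $c && python3 -m jog '[[[0.45,0,0.15,0,-0.5]]]' >/dev/null&& $c && python3 -m jog '[[[0.45,0,0.15,0,-0.5]]]' >/dev/null&& $c
```

```text
t 10.97 handle 3.999 tool 4.016 r 132.9 T 0.67 Ft 5.1 Fr -2.7 q7 -0.54
t 11.10 handle 4.045 tool 4.059 r 133.0 T 0.68 Ft 5.1 Fr -2.5 q7 -0.50
t 11.22 handle 4.091 tool 4.103 r 133.1 T 0.67 Ft 5.0 Fr -2.8 q7 -0.45
t 11.35 handle 4.137 tool 4.146 r 133.3 T 0.63 Ft 4.8 Fr -2.1 q7 -0.41
t 11.47 handle 4.180 tool 4.190 r 133.4 T 0.89 Ft 6.7 Fr -1.7 q7 -0.37
t 11.60 handle 4.216 tool 4.233 r 133.3 T 1.25 Ft 9.4 Fr -1.8 q7 -0.33
```

The torque climbs from 0.63 to 0.89 to 1.25 N m at handle angles of about 4.15–4.22, so this is the stop. I'll hold briefly to confirm.

```bash
python3 -m jog '[[[0.45,0,0,0,0],[0.45,0,0,0,0],[0.45,0,0,0,0]]]'>/dev/null; python3 chk.py 3
```

```text
t 11.97 handle 4.215 tool 4.232 r 133.3 T 1.05 Ft 7.9 Fr -1.8 q7 -0.33
```

```bash
python3 -m jog '[[[0.45,0,0.08,0,-0.3],[0.45,0,0,0,0],[0.45,0,0,0,0]]]'>/dev/null; python3 chk.py 3
python3 -m jog '[[[0.45,0,-0.06,0,0],[0.45,0,-0.06,0,0],[0.45,0,-0.03,0,0],[0.45,0,0,0,0]]]'>/dev/null; python3 chk.py 3
```

```text
t 12.35 handle 4.234 tool 4.258 r 133.2 T 1.16 Ft 8.7 Fr -1.8 q7 -0.30
t 12.85 handle 4.197 tool 4.259 r 132.5 T 0.81 Ft 6.1 Fr 0.6 q7 -0.30
```

```bash
python3 -m jog '[[[0.45,0,-0.06,0,0],[0.45,0,-0.06,0,0],[0.45,0,0,0,0]]]'>/dev/null; python3 chk.py 3
python3 -m jog '[[[0.45,0,-0.06,0,0],[0.45,0,-0.06,0,0],[0.45,0,0,0,0]]]'>/dev/null; python3 chk.py 3
```

```text
t 13.22 handle 4.168 tool 4.259 r 131.9 T 0.68 Ft 5.1 Fr 0.8 q7 -0.30
t 13.60 handle 4.146 tool 4.259 r 132.3 T 0.54 Ft 3.7 Fr 4.0 q7 -0.30
```

```bash
python3 - <<'E'
from h import *
own()
a,_=eyes.get_image("top");b,_=eyes.get_image("scene")
a=cv2.resize(a[130:215,245:320,::-1],None,fx=5.2,fy=5.2,interpolation=3);b=cv2.resize(b[135:220,170:245,::-1],None,fx=5.2,fy=5.2,interpolation=3)
cv2.imwrite("pics/f.png",np.hstack([a,b]))
E
```

```text
t 13.6 pos [ 0.5725 -0.1842  0.1473] own xy mm [ 39.2 126.4] tool x ang 1.118 tilt [-0.     0.001 -1.   ] q [ 0.68  0.3  -0.49  1.66  0.15  1.22 -0.3 ] f [-1.57  5.18 -0.67] m [ 0.94  0.32 -0.08] g 0.452
```

View pics/f.png

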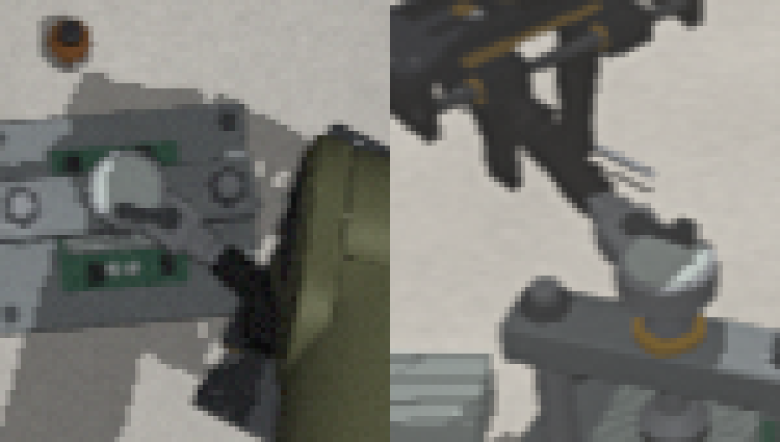

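The handle is clear of the press and the lever is still on the loosen side. I'll ease off the rest of the way.

```bash
for i in 1; do python3 -m jog '[[[0.45,0,-0.06,0,0],[0.45,0,0,0,0]]]'>/dev/null; python3 chk.py 3
python3 -m jog '[[[0.45,0,-0.06,0,0],[0.45,0,0,0,0]]]'>/dev/null; python3 chk.py 3
python3 -m jog '[[[0.6,0,0,0,0],[0.6,0,0,0,0]]]'>/dev/null; python3 chk.py 3;done
```

```text
t 13.95 handle 4.134 tool 4.258 r 133.4 T 0.46 Ft 3.1 Fr 2.8 q7 -0.30
t 14.20 handle 4.117 tool 4.258 r 134.0 T 0.22 Ft 1.4 Fr 1.7 q7 -0.30
t 14.45 handle 4.120 tool 4.258 r 134.2 T 0.04 Ft 0.3 Fr -0.0 q7 -0.30
```

```bash
python3 -m jog '[[[0.45,0,0,0,0.6],[0.45,0,0,0,0.6],[0.45,0,0,0,0]]]' 20 >/dev/null; python3 chk.py 3
c="python3 chk.py 1.25"
python3 -m jog '[[[0.45,0,0.07,0,0],[0.45,0,0,0,0]]]'>/dev/null; $c && python3 -m jog '[[[0.45,0,0.07,0,0],[0.45,0,0,0,0]]]'>/dev/null && $c && python3 -m jog '[[[0.45,0,0.07,0,0],[0.45,0,0,0,0]]]'>/dev/null && $c && python3 -m jog '[[[0.45,0,0.07,0,0],[0.45,0,0,0,0]]]'>/dev/null && $c && python3 -m jog '[[[0.45,0,0.07,0,0],[0.45,0,0,0,0]]]'>/dev/null && $c && python3 -m jog '[[[0.45,0,0.07,0,0],[0.45,0,0,0,0]]]'>/dev/null && $c && python3 -m jog '[[[0.45,0,0.07,0,0],[0.45,0,0,0,0]]]'>/dev/null && $c && python3 -m jog '[[[0.45,0,0.07,0,0],[0.45,0,0,0,0]]]'>/dev/null && $c
```

```text
t 14.82 handle 4.115 tool 4.154 r 134.8 T 0.17 Ft 1.3 Fr -1.2 q7 -0.40
t 15.07 handle 4.134 tool 4.154 r 134.3 T 0.34 Ft 2.6 Fr -1.6 q7 -0.40
t 15.32 handle 4.153 tool 4.154 r 134.1 T 0.57 Ft 4.2 Fr -3.6 q7 -0.40
t 15.57 handle 4.171 tool 4.154 r 134.2 T 0.68 Ft 5.0 Fr -3.8 q7 -0.40
t 15.82 handle 4.188 tool 4.154 r 134.6 T 0.84 Ft 6.1 Fr -3.9 q7 -0.40
t 16.07 handle 4.205 tool 4.154 r 135.0 T 0.93 Ft 6.7 Fr -4.5 q7 -0.40
t 16.32 handle 4.222 tool 4.154 r 135.4 T 1.18 Ft 8.4 Fr -5.3 q7 -0.40
t 16.57 handle 4.237 tool 4.154 r 135.7 T 1.45 Ft 10.3 Fr -5.6 q7 -0.40
```

The load rises straight and elastically from zero at the same handle angle, with no 0.6 N m plateau, so the spindle sits against its stop. Now I'll ease off, open, and lift clear.

```bash
python3 -m jog '[[[0.45,0,-0.1,0,0],[0.45,0,-0.1,0,0],[0.45,0,-0.1,0,0],[0.45,0,-0.1,0,0],[0.45,0,-0.1,0,0],[0.45,0,-0.06,0,0],[0.45,0,0,0,0],[0.7,0,0,0,0],[0.7,0,0,0,0],[0.7,0,0,0,0]]]'>/dev/null; python3 chk.py 3
python3 -m jog '[[[0.7,0,0,-0.3,0],[0.7,0,0,-0.4,0],[0.7,0,0,-0.5,0],[0.7,0,0,-0.7,0],[0.7,0,0,-0.7,0],[0.7,-0.8,0,0,0],[0.7,-0.8,0,0,0],[0.7,-0.8,0,0,0],[0.7,-0.8,0,0,0],[0.7,0,0,0,0]]]'
python3 -m jog '[[[0.7,-0.8,0,0,0],[0.7,-0.8,0,0,0],[0.7,0,0,0,0],[0.7,0,0,0,0]]]'
python3 - <<'E'
from h import *
a,_=eyes.get_image("top");b,_=eyes.get_image("scene")
c=np.hstack([cv2.resize(a[130:225,225:325,::-1],None,fx=4,fy=4,interpolation=3),cv2.resize(b[145:240,170:270,::-1],None,fx=4,fy=4,interpolation=3)])
cv2.imwrite("pics/g.png",c)
E
```

```text
t 17.82 handle 4.095 tool 4.154 r 133.8 T 0.03 Ft 0.2 Fr 0.7 q7 -0.40
time: 19.08
position: [0.4965, -0.2933, 0.2528]
tool_rot: [2.75, 1.514, -0.001]
ft_force: [-0.5, 0.4, -0.3]
grip_width: 0.696
time: 19.58
position: [0.4655, -0.3426, 0.2521]
tool_rot: [2.746, 1.526, 0.002]
ft_force: [-0.7, -1.3, -0.4]
grip_width: 0.704
```

View pics/g.png

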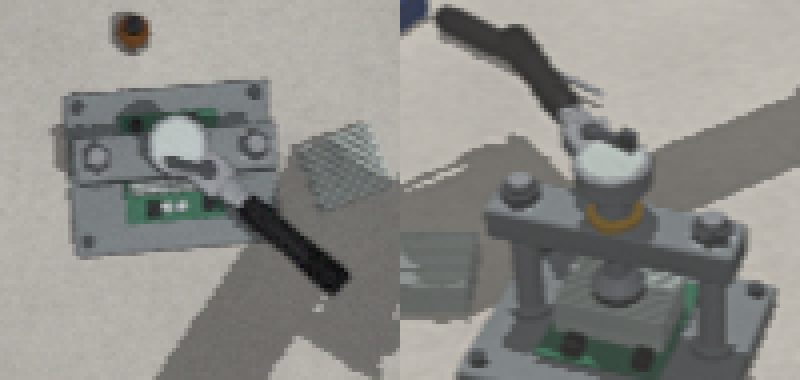

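The handle is free and the lever tab at (170,160) is on the -y side. I'll check the handle angle and the bystanders numerically.

```bash
python3 - <<'E'
from h import *
a,_=eyes.get_image("top");o=np.load("top0.npz")["im"]
m=(a.max(2)<50).astype(np.uint8);m[:178]=0;m[210:]=0;m[:,:278]=0;m[:,320:]=0
ys,xs=np.where(m);P=np.array([ray("top",x,y,.166)[:2] for x,y in zip(xs,ys)])
r=P-HEAD;k=(np.hypot(*r.T)>.075)&(np.hypot(*r.T)<.185);r=r[k].mean(0);print("handle",np.arctan2(r[1],r[0])%(2*np.pi),np.hypot(*r),k.sum())
g=lambda i:cv2.cvtColor(i,6).astype(np.float32)
for n,(x0,x1,y0,y1) in dict(fan=(130,165,192,228),glue=(245,268,128,148),spool=(143,170,153,178),meter=(348,402,146,194),sink=(296,326,156,186),driver=(298,364,234,266)).items():
    print(n,cv2.phaseCorrelate(g(o)[y0:y1,x0:x1],g(a)[y0:y1,x0:x1]))
s=get_state();print(s["time"],abs(s["qd"]).max())
E
```

```text
handle 4.014320698422752 0.12659989717674797 201
fan ((0.047893155341729, 0.0026941590880120714), 1.0112222631772358)
glue ((0.008524939319954683, 0.013986970105335672), 1.010797239591678)
spool ((0.6543465274659788, 0.4851275590703157), 0.9668935012817382)
meter ((0.05050291581617827, 0.11134782693916634), 0.8090362504676536)
sink ((-0.49290876845240916, 0.4524435441057424), 0.32856510798136396)
driver ((0.18994702914333317, -0.21568434002633907), 0.2843911089003086)
19.725 0.0069595380631336705
```

```bash
python3 -c "
from bench import job
print(job.close_job())"
```

```text
the job is handed in; nothing more can be done
None
```

I flipped the lever to loosen and backed the spindle off against its stop in one anticlockwise stroke. Then I eased off, lifted clear and handed the job in at about 20 s; no verdict was reported.

- **Stop:** the load ran steady at about 0.6 N m, then climbed to 1.25 N m at the stop. A second gentle push rose straight from zero to 1.45 N m with no 0.6 N m plateau, so the spindle was already there. The highest load felt was 1.45 N m, against the 2.2 N m limit. I judged the stop by feel only and did not measure the foot's height.
- **Lever:** the last picture shows it fully on the loosen side.
- **Handle angle:** the last image gave 4.01 rad, while the tool position suggested about 4.05 rad. That is within what I can measure, and either fits a travel of at least 1.0 mm.
- **Bystanders:** image shifts against the start were under 1 pixel (about 3 mm). The readings for the spare heat sink and the screwdriver are weak, with correlations of about 0.3, possibly from the arm's shadow.

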